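Unlock a dental flask with a mallet and hold its lid cracked open with a small jack

TASK

Open the metal denture flask a crack. Drive its upright lock pin fully home with the wooden mallet held in the gripper and put the mallet back down on the bench, then set the small bench jack flat on the bench with its round saddle centred under the marked lift point of the lid's lug, saddle end towards the flask. Pump the jack handle once fully down, let it come all the way up so that the lid closes again, then press it fully down a second time and finish while still holding it down with the lid raised; the gripper itself must not touch the flask at any time, and the loose plaster cast and the small jar at the front stay where they are.

Things in the scene. Friction and masses are not known exactly. Their poses are not given: they have to be found in the camera images.
- flask: Cast aluminium denture flask fixed to the bench, 96 (x) x 84 (y) mm, 70 high; origin under its centre, z up. The lid (from 44 mm up) is hinged at the +x side; its lug, 30 wide, 12 thick, sticks out at the -x side to 96 mm from the origin. At +y, 60 mm from the origin, a dark lock housing 28 x 28, 80 high, bears the pin; its bolt lies over the lid's edge and draws back as the pin goes down.
- lift_point (a point): The marked lift point: centre of the underside of the 18 mm round boss under the lug, 50 mm above the bench when the lid is closed, 76 mm from the flask's origin along its -x (28 mm in front of the flask's wall). A raised round disc of 22 mm on top of the lug, to 66.5 mm height, marks it.
- flask_lid (a joint): Lid angle in rad: 0 closed, grows as the lug rises. The lug lies 129 mm from the hinge. Falls shut by itself (0.45 kg).
- pin_top (a point): Centre of the top of the lock pin's 18 mm mushroom head; 98 mm above the bench at first, 84 mm when fully home.
- lock_pin (a joint): How far the lock pin is driven down, in m: 0 up, 0.014 fully home (head on the housing). It takes about 6 N, moves with the push and stays where it is left. The lid is free from about 0.0115.
- mallet_grip (a point): Grasp point on the mallet's handle, 45 mm from the head's axis, 32 mm above the bench; x axis along the handle, away from the head. The wooden mallet (0.2 kg) stands on its round striking face: head a 36 mm cylinder, 60 high; flat handle 14 wide, 18 high, level, out to 130 mm from the head's axis. The face's centre is 32 mm below this point and 45 mm back along -x.
- mallet_face (a point): Centre of the mallet's striking face (underside of the head), at bench height as it stands; same axes as mallet_grip.
- jack: Low grey bench jack (about 0.73 kg), loose: foot plate 183 x 60 x 8 mm from x = -95 to +88 mm, pump block, saddle at its +x end (x = +70 mm), handle over its -x end. Origin on the underside, z up.
- jack_grip (a point): Grasp point in the middle of the jack's pump block, 40 mm above the bench, at x = -10 mm of the jack (80 mm behind the saddle). The block is 36 mm wide (the jack's y), 44 mm long, its top at 54 mm, with handle brackets 31 mm wide up to 71 mm over its middle. Same axes as the jack.
- saddle_top (a point): Centre of the top of the jack's 28 mm round saddle, 40 mm above the bench with the handle up, so 10 mm lower than the lift point of the closed lid. It rises 54.5 mm per rad of handle, 24 mm in all.
- handle_pad (a point): Centre of the top of the 26 x 26 mm black pressing pad at the end of the jack handle; about 84 mm above the bench with the handle up and 52 mm fully down; 83 mm behind the jack's origin along -x, over the foot plate, 75 mm from the handle's pivot.
- jack_handle (a joint): Handle angle in rad: 0 up, 0.44 fully down. A spring brings it up again when released; pressing it fully down at the pad takes about 9 N.
- plaster_cast: Bystander: plaster jaw model 51 x 66 x 31 mm, loose; origin under its centre. Leave it where it is.
- small_jar: Bystander: small screw-top jar near the front edge, 37 mm across, 50 mm high, loose; origin under its centre. Leave it where it is.
Mind the look-alikes: they are no part of the job. Leave any pink look-alike of the flask alone.

How it is judged:
On the way, in this order (a step that is already met when the one before it is completed fails the run):
1. the lock pin is driven home by the mallet's face (value of joint lock_pin above 0.0115 m and horizontal distance between mallet_face and pin_top below 0.025 m and height (world z) of mallet_face above 0.06 m), for 0.05 s.
2. the mallet is back on the bench, and the jack stands released with its saddle under the lift point, handle up (contact force between the fingers and mallet below 0.2 N and height (world z) of mallet_grip below 0.045 m and height (world z) of mallet_face below 0.03 m and contact force between mallet and flask below 0.2 N and contact force between each of mallet, the fingers and jack below 0.2 N and horizontal distance between saddle_top and lift_point below 0.011 m and height (world z) of jack below 0.004 m and angle between jack's own z axis and vertical below 0.05 rad and value of joint jack_handle below 0.08 rad), for 0.2 s.
3. first pump: handle down, lid raised (value of joint jack_handle above 0.33 rad and value of joint flask_lid above 0.05 rad and horizontal distance between saddle_top and lift_point below 0.011 m and height (world z) of jack below 0.004 m and angle between jack's own z axis and vertical below 0.05 rad), for 0.1 s.
4. handle all the way up again, lid closed (value of joint jack_handle below 0.06 rad and value of joint flask_lid below 0.015 rad), for 0.1 s.
At the end, for the whole second after the job is handed in: Gripper still pressing the jack handle (over 2 N, beyond 0.33 rad); lid raised 0.05 to 0.16 rad, at rest, carried by the jack alone; jack flat, saddle within 11 mm of the lift point; lock pin 11.5 mm or more down; mallet released on the bench, clear of flask and jack (all of step 3 and value of joint flask_lid below 0.16 rad and velocity of joint flask_lid below 0.05 rad/s and contact force between the fingers and jack above 2 N and contact force between jack and flask above 0.5 N and contact force between each of the arm, mallet and flask below 0.2 N and value of joint lock_pin above 0.0115 m and contact force between the fingers and mallet below 0.2 N and height (world z) of mallet_grip below 0.045 m and height (world z) of mallet_face below 0.03 m and contact force between mallet and jack below 0.2 N); the arm keeps its last pose, push and grip.
It fails at once if the gripper or arm touches the flask (contact force between any of the arm, the fingers and flask above 1.5 N).
It fails at once if the cast or the small jar is moved by more than 30 mm (distance of any of plaster_cast, small_jar from where it was at the start of the episode above 0.03 m).
It also fails if it takes over 72 s, if anything falls off the work surface, if the arm or the gripper's body presses on something with over 40 N, if the wrist force passes 120 N, or if a joint passes its speed limit or range.

ROBOT

A 6-joint arm with a two-finger parallel gripper is mounted at the origin on a cart in front of the work surface, level with it; the furniture and walls round the work are solid. World frame = base frame: x ahead of the robot, y to its left, z up, the work surface at z = 0. Lengths are in m, angles in rad, forces in N, time in s.
With the tool pointing down it reaches from about 0.3 to 0.875 m from the base axis. Payload 6.4 kg.
Tool frame: the origin (TCP) lies between the finger pads; the fingertips stand 22 mm ahead of it and the grasp point (between the pads) lies 3 mm ahead of it; z points along the fingers, y is the line along which they close (so a half turn about z gives the same grasp; the last joint's range is limited). The gripper opens to 88 mm and grips with 3 to 60 N. Pads are 18 mm wide; open, the fingers measure 123 mm over their backs; the gripper's body (75 mm by 187 mm) begins 45 mm behind the grasp point.
Start: joints at [1.085, 0.181, 1.607, -0, 1.354, -0.206], TCP at [0.159, 0.553, 0.237] pointing down, gripper open.
Joint ranges: [-2.99, 2.99], [-0.89, 2.07], [0.3, 2.58], [-1.14, 4.28], [0, 2.63], [-3.12, 3.12]. Speed limits (rad/s): [2.57, 2.57, 3.01, 3.14, 3.14, 3.14].

INTERFACE

Orientations are given as [roll, pitch, yaw] about the fixed x, y, z axes, in that order (R = Rz(yaw) Ry(pitch) Rx(roll)).
In Python, from cell import read_state, capture, job_done gives the robot as it stands.
- The arm moves only by the tool servo_tool, never from a script. Its argument "motion" is a list of rows, each a list of 3 entries, a list of its own where there are three numbers: the shift along the world's x, y, z in m, then the turn, a rotation vector about the world's x, y, z in rad, then the opening in per cent of the stroke, from 0 (shut) to 100 (fully open). In form: [[[tx, ty, tz], [wx, wy, wz], grip], ...]. A call has 1 to 12 rows; each row is the pose to reach, as a shift and turn from the pose commanded when the call began; what a row does not reach only later rows make up. A row lasts 1/10 s, in which the tool goes at most 50 mm and 8.59 degrees, less where a joint would pass 70% of its speed; a pose out of reach is approached as far as the arm can. A call with a gripper value outside its range is refused whole. The fingers move at their own pace and stop on an object; the grip force is fixed at half the most. Time passes only in rows, so rows that repeat a pose let the fingers close. It gives the time, the measured TCP pose, the force, the opening and the grip force at its end, in the units of the state.
- read_state(): the state, without advancing time (a new reading comes with each control period).
- capture(name): name is "scene" or "top" or "wrist"; returns a dict with "color" (420x560x3 uint8, blue, green, red), "z_map" (420x560 float32, m along the optical axis (not along the pixel's ray), 0 where there is no reading), "mtx" (3x3 intrinsics, pixels), "dist" ([k1, k2, p1, p2, k3] as OpenCV has them; the pictures are not rectified), "R" (3x3) and "t" (3): a world point X has camera coordinates R X + t. Camera axes: x right, y down, z forward; pixel columns grow to the right and rows downward; lengths in m; the calibration is good to about 2 mm. A picture is of the moment at which its call begins.
- job_done(): hands the job in; it is judged then, once.
The state is a dict: "clock": time; "joints": joint angles; "joint_velocities": joint speeds; "effort": joint torques, N m; "position": TCP position; "orientation": TCP orientation; "wrist_force": force on the tool from outside, world axes, zero at the start; "wrist_torque": the same for the moment, N m; "opening": finger opening in m; "finger_force": force on a finger pad.
Only numpy, scipy, OpenCV 4.12 (cv2) and the standard library are available. Lean on these libraries where they do the work, as an engineer would, in place of code of your own. Each camera call takes 0.05 s, during which the arm holds its last target. There are 200 camera calls.

## Working session

There is one attempt and no reset: what is moved stays moved. The work goes in short steps, Python scripts to look and compute and a tool call to move; the robot and the scene stay as the last step left them, time stands still between calls to the robot, and variables do not carry over. Pictures are saved under pics/ and viewed, at most 10 in all, crops included, and the job is handed in when it is done.

Besides the shell and the picture viewer there is one more tool, called after "Emit:" by a JSON object that holds its "name" and its "arguments". servo_tool: Moves the arm, as the interface text tells. Its arguments: {"type":"object","properties":{"motion":{"type":"array","items":{"type":"array"}}},"required":["motion"]}

```bash
mkdir -p pics; cat > h.py <<'E'
import numpy as np, cv2
from cell import read_state, capture, job_done
def cloud(c):
    z=c["z_map"]; h,w=z.shape
    u,v=np.meshgrid(np.arange(w),np.arange(h))
    p=cv2.undistortPoints(np.stack([u,v],-1).reshape(-1,1,2).astype(np.float32),c["mtx"],c["dist"]).reshape(h,w,2)
    P=np.dstack([p[...,0]*z,p[...,1]*z,z])
    W=(P-np.array(c["t"]).ravel())@np.array(c["R"])
    W[z==0]=np.nan
    return W
def ray(c,uv,zp):
    p=cv2.undistortPoints(np.array([[uv]],np.float32),c["mtx"],c["dist"])[0,0]
    R=np.array(c["R"]);o=-R.T@np.array(c["t"]).ravel();d=R.T@np.array([p[0],p[1],1])
    return o+d*(zp-o[2])/d[2]
E
python3 - <<'E'
from h import *
for n in("scene","top"):
    c=capture(n);cv2.imwrite(f"pics/{n}0.png",c["color"]);np.save(f"{n}0.npy",c,allow_pickle=True)
s=read_state();print(s)
E
```

```text
{'clock': 0.1, 'joints': array([ 1.08470464e+00,  1.81506699e-01,  1.60786439e+00,  1.66047829e-05,
        1.35380715e+00, -2.06286854e-01]), 'joint_velocities': array([-0.00030784, -0.0018596 , -0.00183114, -0.00064354,  0.00015266,
        0.00016406]), 'effort': array([ 5.12320946e-05, -4.34821022e+01, -3.42692828e+01,  7.02663953e-02,
        3.41019093e-02, -5.83618112e-05]), 'position': array([0.15854323, 0.55222166, 0.23609885]), 'orientation': array([-3.14004401e+00, -3.40635343e-04,  2.86178397e+00]), 'wrist_force': array([-0.66696167, -0.59763981, -0.60441493]), 'wrist_torque': array([-0.0004579 , -0.04303701, -0.01645854]), 'finger_force': 0.0, 'opening': 0.0879890258153464}
```

View pics/top0.png

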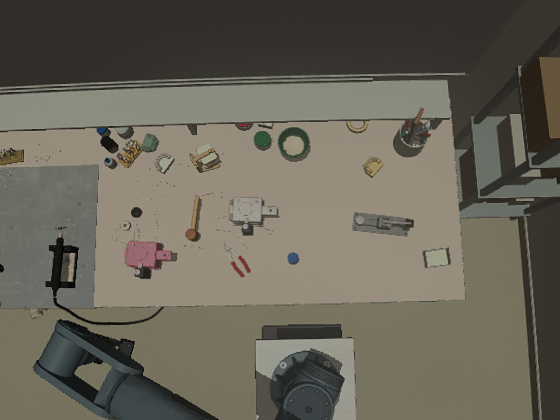

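View pics/scene0.png

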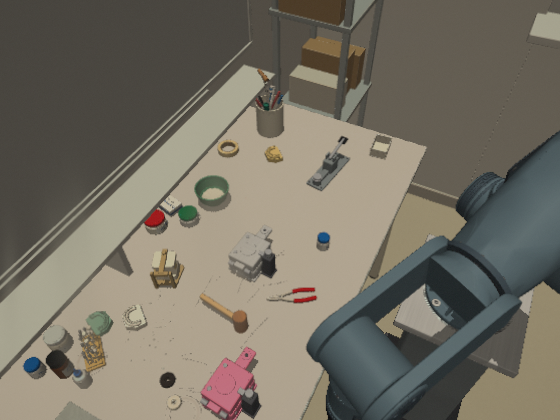

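The top view shows the flask at (248,210) with its lug pointing right (world -y) and its housing at (247,228). The mallet's head is at (191,235) with the handle going up, the jack is at (382,223), the jar at (293,258), and the pink look-alike at (145,255).

```bash
python3 - <<'E'
from h import *
c=np.load("top0.npy",allow_pickle=True).item();W=cloud(c)
for uv in((248,210),(269,211),(191,235),(196,200),(382,223),(410,223),(293,258),(247,228)):print(uv,W[uv[1],uv[0]].round(3))
im=c["color"][185:275,175:425];cv2.imwrite("pics/crop.png",cv2.resize(im,None,fx=3.2,fy=3.2,interpolation=cv2.INTER_CUBIC))
hsv=cv2.cvtColor(c["color"],cv2.COLOR_BGR2HSV)
def rect(P):
    r=cv2.minAreaRect((P[:,:2]*1000).astype(np.float32));return r
def show(n,m,reg):
    m2=np.zeros_like(m);x0,y0,x1,y1=reg;m2[y0:y1,x0:x1]=m[y0:y1,x0:x1]
    P=W[m2];print(n,len(P),rect(P),"mean",P.mean(0).round(4));return P
z=W[...,2]
show("mallet",z>.012,(178,190,205,245))
show("mallethead",(z>.045),(178,190,205,245))
P=show("jack",z>.004,(345,205,425,240))
show("jack>30",z>.03,(345,205,425,240))
show("jack>60",z>.06,(345,205,425,240))
show("flask",(z>.05),(225,190,285,240))
show("disc",(z>.055),(263,200,285,222))
show("pin",(z>.088),(235,218,260,240))
show("lid top",(z>.064)&(z<.075),(225,190,262,226))
E
```

```text
(248, 210) [0.561 0.17  0.073]
(269, 211) [0.558 0.103 0.063]
(191, 235) [0.486 0.355 0.062]
(196, 200) [0.606 0.345 0.033]
(382, 223) [ 0.512 -0.26   0.056]
(410, 223) [ 0.505 -0.345  0.084]
(293, 258) [0.406 0.029 0.048]
(247, 228) [0.5   0.172 0.09 ]
mallet 286 ((544.3642578125, 345.01898193359375), (36.868988037109375, 147.8109130859375), 77.29395294189453) mean [0.5301 0.3504 0.0444]
mallethead 111 ((537.5093383789062, 344.92919921875), (36.57098388671875, 132.91156005859375), 75.41361999511719) mean [0.4941 0.3557 0.0573]
jack 1153 ((522.5704956054688, -277.95086669921875), (266.1498718261719, 114.65455627441406), 88.73868560791016) mean [ 0.5157 -0.2664  0.0251]
jack>30 344 ((514.4051513671875, -265.3509521484375), (182.13211059570312, 34.78736114501953), 80.67497253417969) mean [ 0.5129 -0.2729  0.061 ]
jack>60 170 ((511.58453369140625, -302.1475830078125), (106.87297821044922, 31.483856201171875), 84.75083923339844) mean [ 0.5091 -0.3093  0.0761]
flask 1018 ((547.3198852539062, 155.466064453125), (155.2468719482422, 114.4984130859375), 86.24629974365234) mean [0.5578 0.1646 0.0688]
disc 134 ((560.6821899414062, 99.74618530273438), (45.58531188964844, 29.942359924316406), 87.56293487548828) mean [0.5603 0.1    0.0637]
pin 25 ((505.5314025878906, 176.18382263183594), (14.387670516967773, 15.661864280700684), 34.37321853637695) mean [0.5049 0.176  0.099 ]
lid top 577 ((560.6071166992188, 176.29025268554688), (97.50763702392578, 89.47513580322266), 88.27125549316406) mean [0.5646 0.1735 0.0696]
```

View pics/crop.png

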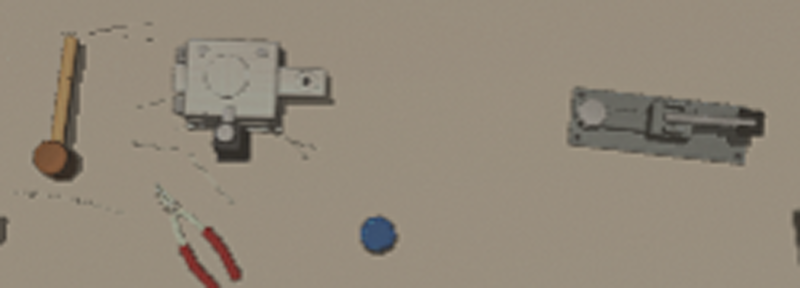

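The crop shows the jack's saddle at the left, towards the flask. The lug has its marker disc at the right of the lid, the pin is at the front of the housing, and the mallet's handle points up.

Emit:
{"name": "servo_tool", "arguments": {"motion": [[[0.36,-0.2,0],[0,0,0.1],100],[[0.36,-0.2,0],[0,0,0.1],100],[[0.36,-0.2,0],[0,0,0.1],100],[[0.36,-0.2,0],[0,0,0.1],100],[[0.36,-0.2,0],[0,0,0.1],100],[[0.36,-0.2,0],[0,0,0.1],100],[[0.36,-0.2,0],[0,0,0.1],100],[[0.36,-0.2,0],[0,0,0.1],100],[[0.36,-0.2,0],[0,0,0.1],100],[[0.36,-0.2,0],[0,0,0.1],100],[[0.36,-0.2,0],[0,0,0.1],100],[[0.36,-0.2,0],[0,0,0.1],100]]}}

```text
clock: 1.3
position: [0.5171, 0.3538, 0.2368]
orientation: [-3.141, -0.001, 2.964]
wrist_force: [0.2, 0.2, -0.9]
opening: 0.0882
finger_force: 0.0
```

```bash
python3 - <<'E'
from h import *
c=capture("wrist");cv2.imwrite("pics/w1.png",c["color"]);np.save("w1.npy",c,allow_pickle=True)
W=cloud(c);z=W[...,2]
s=read_state();print(s["clock"],s["position"].round(4),s["orientation"].round(3),s["wrist_force"].round(2))
for lo,hi in((.038,.045),(.055,.065)):
    m=(z>lo)&(z<hi)&(abs(W[...,1]-.35)<.04)&(abs(W[...,0]-.53)<.1)
    P=W[m];print(len(P),P.mean(0).round(4));
    if len(P)>5:print(cv2.minAreaRect((P[:,:2]*1000).astype(np.float32)))
E
```

```text
1.35 [0.5172 0.3539 0.237 ] [ 3.142 -0.     2.964] [-0.82  0.11  0.23]
948 [0.5604 0.3505 0.0413]
((546.1591796875, 356.494873046875), (27.89661407470703, 146.8483428955078), 85.22571563720703)
833 [0.4898 0.3593 0.0605]
((490.97222900390625, 358.8408508300781), (33.96013259887695, 35.23282241821289), 80.46894073486328)
```

View pics/w1.png

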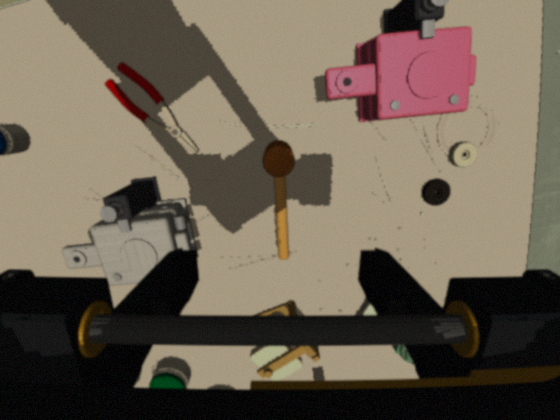

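The wrist view shows the mallet head at (278,160), its handle running down to (283,257), the flask pin at (115,212), and the lug's marker at (75,257).

```bash
python3 - <<'E'
from h import *
c=np.load("w1.npy",allow_pickle=True).item();W=cloud(c);z=W[...,2];x=W[...,0];y=W[...,1]
m=(z>.036)&(z<.046)&(x>.525)&(x<.63)&(abs(y-.35)<.03)
P=W[m];print(P.mean(0),cv2.fitLine(P[:,:2].astype(np.float32),cv2.DIST_HUBER,0,.01,.01).ravel(),P[:,0].max())
def mean(n,m):
    P=W[m];print(n,len(P),P.mean(0).round(4),((P.min(0)+P.max(0))/2).round(4),cv2.minAreaRect((P[:,:2]*1000).astype(np.float32)) if len(P)>4 else"")
mean("pin",(z>.092)&(abs(x-.505)<.03)&(abs(y-.176)<.03))
mean("disc",(z>.0645)&(z<.075)&(abs(x-.56)<.03)&(abs(y-.1)<.018))
mean("lid",(z>.067)&(z<.075)&(x>.525)&(x<.61)&(y>.12)&(y<.24))
print([W[r,q].round(4) for q,r in((118,212),(75,257),(140,255))])
E
```

```text
[0.56935941 0.34925118 0.04116191] [ 0.99194    -0.12670828  0.5693594   0.34925118] 0.6190495804443887
pin 244 [0.5057 0.1797 0.0986] [0.506  0.1787 0.0975] ((506.02215576171875, 178.9083709716797), (16.691543579101562, 17.551218032836914), 41.64874267578125)
disc 410 [0.5604 0.1016 0.0663] [0.5609 0.1001 0.067 ] ((560.8811645507812, 100.05319213867188), (36.30674362182617, 26.68305778503418), 87.8495864868164)
lid 3856 [0.5589 0.1726 0.0712] [0.5647 0.1752 0.0709] ((565.4066772460938, 175.12387084960938), (93.56581115722656, 79.50975799560547), 87.03195190429688)
[array([0.5087, 0.1827, 0.0871]), array([0.5582, 0.0988, 0.0684]), array([0.5671, 0.1816, 0.0731])]
```

Emit:
{"name": "servo_tool", "arguments": {"motion": [[[0.009,0.001,-0.05],[0,0,0.05],100],[[0.009,0.001,-0.1],[0,0,0.05],100],[[0.009,0.001,-0.15],[0,0,0.05],100],[[0.009,0.001,-0.18],[0,0,0.05],100],[[0.009,0.001,-0.201],[0,0,0.05],100],[[0.009,0.001,-0.201],[0,0,0.05],100],[[0.009,0.001,-0.201],[0,0,0.05],0],[[0.009,0.001,-0.201],[0,0,0.05],0],[[0.009,0.001,-0.201],[0,0,0.05],0],[[0.009,0.001,-0.201],[0,0,0.05],0],[[0.009,0.001,-0.201],[0,0,0.05],0],[[0.009,0.001,-0.201],[0,0,0.05],0]]}}

```text
clock: 2.55
position: [0.528, 0.3537, 0.0363]
orientation: [3.141, 0.001, 3.012]
wrist_force: [0.2, -0.4, 0.2]
opening: 0.0422
finger_force: 0.0
```

Emit:
{"name": "servo_tool", "arguments": {"motion": [[[0,0,0],[0,0,0],0],[[0,0,0],[0,0,0],0],[[0,0,0],[0,0,0],0],[[0,0,0],[0,0,0],0],[[0,0,0],[0,0,0],0],[[0,0,0],[0,0,0],0],[[0,0,0.02],[0,0,0],0],[[0,0,0.06],[0,0,0],0],[[0,0,0.1],[0,0,0],0],[[0,0,0.13],[0,0,0],0],[[0,0,0.13],[0,0,0],0],[[0,0,0.13],[0,0,0],0]]}}

```text
clock: 3.75
position: [0.5277, 0.3536, 0.1658]
orientation: [3.141, 0.0, 3.012]
wrist_force: [-0.8, 0.2, -2.9]
opening: 0.0132
finger_force: 30.0
```

```bash
python3 - <<'E'
from h import *
c=capture("wrist");W=cloud(c);z=W[...,2]
np.save("w2.npy",c,allow_pickle=True)
m=(z>.175)&(z<.21)&(abs(W[...,1]-.36)<.03)&(W[...,0]<.52)
P=W[m];print(len(P),P.mean(0).round(4),((P.min(0)+P.max(0))/2).round(4), P.min(0),P.max(0), np.linalg.lstsq(np.c_[P[:,:2],np.ones(len(P))],P[:,2],rcond=None)[0])
print(read_state()["position"],read_state()["opening"])
E
```

```text
6701 [0.4955 0.3565 0.1906] [0.4962 0.3546 0.1925] [0.47231137 0.33269869 0.1750007 ] [0.51999992 0.37642041 0.2099957 ] [ 0.14956716 -0.00266561  0.11740858]
[0.52686443 0.3532207  0.16427198] 0.012835120261689965
```

Emit:
{"name": "servo_tool", "arguments": {"motion": [[[0.013,-0.04,0],[0,0,0],0],[[0.013,-0.09,0],[0,0,0],0],[[0.013,-0.13,0],[0,0,0],0],[[0.013,-0.16,0],[0,0,0],0],[[0.013,-0.178,0],[0,0,0],0],[[0.013,-0.178,0],[0,0,0],0],[[0.013,-0.178,-0.015],[0,0,0],0],[[0.013,-0.178,-0.025],[0,0,0],0],[[0.013,-0.178,-0.03],[0,0,0],0],[[0.013,-0.178,-0.035],[0,0,0],0],[[0.013,-0.178,-0.038],[0,0,0],0],[[0.013,-0.178,-0.038],[0,0,0],0]]}}

```text
clock: 5.0
position: [0.5404, 0.1761, 0.1276]
orientation: [3.142, -0.001, 3.012]
wrist_force: [0.1, 0.4, 0.1]
opening: 0.0132
finger_force: 30.0
```

```bash
python3 - <<'E'
from h import *
c=capture("scene");cv2.imwrite("pics/s2.png",cv2.resize(c["color"][190:310,180:320],None,fx=4,fy=4))
E
```

```text
(no output)
```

View pics/s2.png

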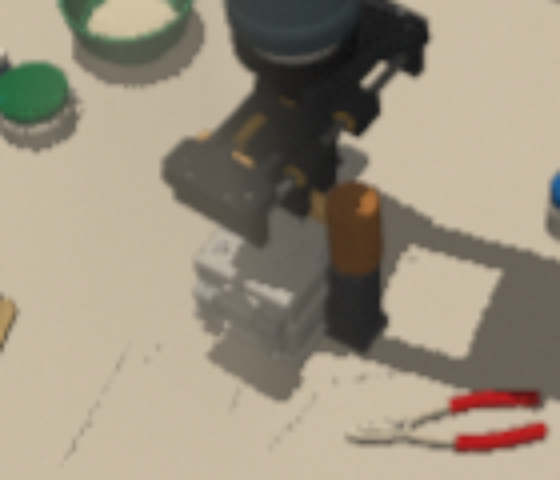

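The mallet head stands centred over the dark housing and the pin. I'll press further.

Emit:
{"name": "servo_tool", "arguments": {"motion": [[[0,0,-0.003],[0,0,0],0],[[0,0,-0.005],[0,0,0],0],[[0,0,-0.007],[0,0,0],0],[[0,0,-0.008],[0,0,0],0],[[0,0,-0.009],[0,0,0],0],[[0,0,-0.009],[0,0,0],0]]}}

```text
clock: 5.65
position: [0.5411, 0.1757, 0.119]
orientation: [3.141, 0.001, 3.012]
wrist_force: [0.5, 1.5, 2.8]
opening: 0.0132
finger_force: 30.0
```

Emit:
{"name": "servo_tool", "arguments": {"motion": [[[0,0,-0.002],[0,0,0],0],[[0,0,-0.003],[0,0,0],0],[[0,0,-0.004],[0,0,0],0],[[0,0,-0.004],[0,0,0],0]]}}

```text
clock: 6.05
position: [0.5433, 0.1756, 0.117]
orientation: [3.141, 0.006, 3.012]
wrist_force: [3.7, -0.3, 8.5]
opening: 0.0134
finger_force: 30.0
```

```bash
python3 - <<'E'
from h import *
c=capture("wrist");W=cloud(c);z=W[...,2]
u=cv2.cvtColor(c["color"],cv2.COLOR_BGR2HSV)
m=(z>.12)&(z<.17)&(abs(W[...,1]-.18)<.03)&(W[...,0]<.53)&(W[...,0]>.48)
P=W[m];top=np.percentile(P[:,2],90);Q=P[P[:,2]>top-.012]
print(len(P),top,len(Q),Q.mean(0).round(4),np.linalg.lstsq(np.c_[Q[:,:2],np.ones(len(Q))],Q[:,2],rcond=None)[0])
E
```

```text
5708 0.14630262440737232 5199 [0.505  0.1808 0.1447] [ 0.0422372  -0.01663919  0.12637986]
```

Emit:
{"name": "servo_tool", "arguments": {"motion": [[[0,0,-0.002],[0,0,0],0],[[0,0,-0.002],[0,0,0],0],[[0,0,0.02],[0,0,0],0],[[0,0,0.05],[0,0,0],0],[[-0.013,0.05,0.05],[0,0,0],0],[[-0.013,0.1,0.05],[0,0,0],0],[[-0.013,0.15,0.05],[0,0,0],0],[[-0.013,0.178,0.03],[0,0,0],0],[[-0.013,0.178,-0.02],[0,0,0],0],[[-0.013,0.178,-0.05],[0,0,0],0],[[-0.013,0.178,-0.065],[0,0,0],0],[[-0.013,0.178,-0.073],[0,0,0],0]]}}

```text
clock: 7.3
position: [0.5265, 0.3529, 0.0396]
orientation: [-3.14, -0.003, 3.012]
wrist_force: [2.0, -0.0, -1.9]
opening: 0.013
finger_force: 30.0
```

```bash
python3 - <<'E'
from h import *
c=capture("top");np.save("t2.npy",c,allow_pickle=True);W=cloud(c);z=W[...,2]
m=(z>.075)&(abs(W[...,0]-.505)<.02)&(abs(W[...,1]-.176)<.02);P=W[m];print(len(P),np.percentile(P[:,2],[10,50,80,95,100]))
c=np.load("top0.npy",allow_pickle=True).item();W=cloud(c);z=W[...,2]
m=(z>.075)&(abs(W[...,0]-.505)<.02)&(abs(W[...,1]-.176)<.02);P=W[m];print(len(P),np.percentile(P[:,2],[10,50,80,95,100]))
E
```

```text
67 [0.0771167  0.08026945 0.0842349  0.08692799 0.08874631]
73 [0.0757917  0.08150039 0.09885945 0.10207542 0.10881121]
```

Emit:
{"name": "servo_tool", "arguments": {"motion": [[[0,0,-0.003],[0,0,0],0],[[0,0,-0.003],[0,0,0],0],[[0,0,-0.003],[0,0,0],100],[[0,0,-0.003],[0,0,0],100],[[0,0,-0.003],[0,0,0],100],[[0,0,-0.003],[0,0,0],100],[[0,0,-0.003],[0,0,0],100],[[0,0,-0.003],[0,0,0],100],[[0,0,0.03],[0,0,0],100],[[0,0,0.08],[0,0,0],100],[[0,0,0.13],[0,0,0],100],[[0,0,0.18],[0,0,0],100]]}}

```text
clock: 8.55
position: [0.5274, 0.3535, 0.2236]
orientation: [-3.141, -0.0, 3.012]
wrist_force: [1.1, 0.1, 0.1]
opening: 0.0879
finger_force: 0.0
```

```bash
python3 - <<'E'
from h import *
c=capture("wrist");W=cloud(c);z=W[...,2];x=W[...,0];y=W[...,1]
m=(z>.045)&(z<.075)&(abs(y-.36)<.03)&(abs(x-.5)<.04);P=W[m];print(len(P),P.mean(0).round(4),P[:,2].max())
m=(z>.03)&(z<.05)&(abs(y-.35)<.04)&(x>.52)&(x<.63);P=W[m];print(len(P),P.mean(0).round(4))
# jack from first top view
c=np.load("t2.npy",allow_pickle=True).item();W=cloud(c);z=W[...,2];x=W[...,0];y=W[...,1]
r=(abs(x-.515)<.06)&(y<-.15)&(y>-.38)
def q(n,m):
    P=W[m];print(n,len(P),P.mean(0).round(4),cv2.minAreaRect((P[:,:2]*1000).astype(np.float32)))
q("foot",r&(z>.005)&(z<.1))
q("block",r&(z>.048)&(z<.06));q("saddle",r&(z>.035)&(z<.046)&(y>-.22))
q("pad",r&(z>.075)&(y<-.33))
print(read_state()["position"],read_state()["joints"])
E
```

```text
950 [0.4895 0.3596 0.0603] 0.06317180723803338
915 [0.5664 0.3498 0.0412]
foot 985 [ 0.5134 -0.2625  0.0281] ((515.1668090820312, -265.5904541015625), (119.30268859863281, 228.36509704589844), 0.05548767000436783)
block 78 [ 0.5136 -0.2663  0.0527] ((513.916748046875, -269.2779541015625), (43.89549255371094, 35.0709114074707), 83.69332122802734)
saddle 49 [ 0.5264 -0.1881  0.0397] ((526.3985595703125, -189.53147888183594), (26.45548439025879, 25.78261375427246), 24.53553009033203)
pad 64 [ 0.5045 -0.3429  0.0833] ((505.6265563964844, -342.6251525878906), (24.707233428955078, 26.572750091552734), 88.27081298828125)
[0.53144482 0.35549131 0.23427886] [ 4.04243016e-01  3.14386305e-01  1.44941874e+00  3.07721235e-05
  1.36380251e+00 -1.03711769e+00]
```

Emit:
{"name": "servo_tool", "arguments": {"motion": [[[-0.014,-0.622,0.0],[0,0,-1.577],100],[[-0.014,-0.622,0.0],[0,0,-1.577],100],[[-0.014,-0.622,0.0],[0,0,-1.577],100],[[-0.014,-0.622,0.0],[0,0,-1.577],100],[[-0.014,-0.622,0.0],[0,0,-1.577],100],[[-0.014,-0.622,0.0],[0,0,-1.577],100],[[-0.014,-0.622,0.0],[0,0,-1.577],100],[[-0.014,-0.622,0.0],[0,0,-1.577],100],[[-0.014,-0.622,0.0],[0,0,-1.577],100],[[-0.014,-0.622,0.0],[0,0,-1.577],100],[[-0.014,-0.622,0.0],[0,0,-1.577],100],[[-0.014,-0.622,0.0],[0,0,-1.577],100]]}}

```text
clock: 9.8
position: [0.5139, -0.2482, 0.2219]
orientation: [3.141, 0.0, 1.432]
wrist_force: [0.6, 1.5, 0.2]
opening: 0.0876
finger_force: 0.0
```

Emit:
{"name": "servo_tool", "arguments": {"motion": [[[0,-0.03,0.0],[0,0,0],100],[[0,-0.03,0.0],[0,0,0],100],[[0,-0.03,0],[0,0,0],100],[[0,-0.03,0],[0,0,0],100]]}}

```text
clock: 10.2
position: [0.5143, -0.275, 0.2216]
orientation: [-3.141, -0.001, 1.436]
wrist_force: [-0.2, -0.1, -0.3]
opening: 0.0882
finger_force: 0.0
```

```bash
python3 - <<'E'
from h import *
c=capture("wrist");np.save("w3.npy",c,allow_pickle=True);cv2.imwrite("pics/w3.png",c["color"]);W=cloud(c);z=W[...,2];x=W[...,0];y=W[...,1]
s=read_state();print(s["position"],s["orientation"],"cam",-c["R"].T@np.ravel(c["t"]))
r=(abs(x-.515)<.06)&(y<-.15)&(y>-.38)
def q(n,m):
    P=W[m];print(n,len(P));
    if len(P)>9:print(P.mean(0).round(4),cv2.minAreaRect((P[:,:2]*1000).astype(np.float32)))
q("block",r&(z>.048)&(z<.06));q("saddle",r&(z>.035)&(z<.046)&(y>-.22))
q("foot",r&(z>.005)&(z<.012)&(y>-.25));q("pad",r&(z>.075)&(y<-.31))
E
```

```text
[ 0.51441284 -0.27474024  0.22178599] [-3.14133467e+00 -4.82741056e-04  1.43630976e+00] cam [ 0.52536673 -0.19520075  0.37024645]
block 831
[ 0.517  -0.2647  0.0543] ((516.5895385742188, -269.3425598144531), (42.973506927490234, 36.08964920043945), 82.07875061035156)
saddle 552
[ 0.5274 -0.1906  0.0406] ((527.2488403320312, -190.8671875), (26.039339065551758, 26.17251205444336), 82.08695220947266)
foot 2115
[ 0.5233 -0.2109  0.0087] ((523.880859375, -213.33802795410156), (81.632568359375, 59.42283630371094), 82.43415832519531)
pad 777
[ 0.5073 -0.336   0.0836] ((507.5802917480469, -331.9285583496094), (44.72835922241211, 25.521286010742188), 82.37925720214844)
```

View pics/w3.png

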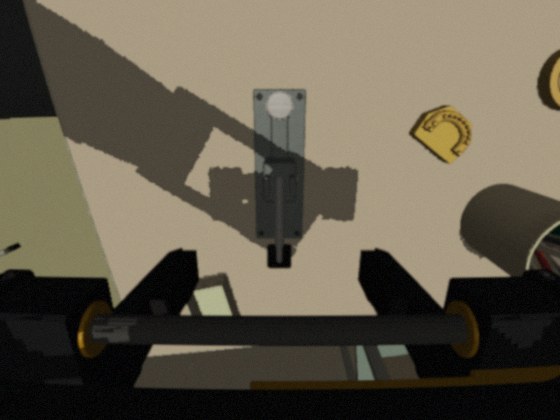

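The jack is seen squarely: saddle at (280,105), block at (279,180), pad at (279,255). The fingers straddle its axis.

Emit:
{"name": "servo_tool", "arguments": {"motion": [[[0.002,0.005,-0.05],[0,0,0],100],[[0.002,0.005,-0.1],[0,0,0],100],[[0.002,0.005,-0.14],[0,0,0],100],[[0.002,0.005,-0.165],[0,0,0],100],[[0.002,0.005,-0.177],[0,0,0],100],[[0.002,0.005,-0.177],[0,0,0],100],[[0.002,0.005,-0.177],[0,0,0],0],[[0.002,0.005,-0.177],[0,0,0],0],[[0.002,0.005,-0.177],[0,0,0],0],[[0.002,0.005,-0.177],[0,0,0],0],[[0.002,0.005,-0.177],[0,0,0],0],[[0.002,0.005,-0.177],[0,0,0],0]]}}

```text
clock: 11.45
position: [0.5163, -0.2713, 0.0452]
orientation: [3.141, 0.0, 1.435]
wrist_force: [0.0, -0.1, -0.5]
opening: 0.0423
finger_force: 0.0
```

Emit:
{"name": "servo_tool", "arguments": {"motion": [[[0,0,0],[0,0,0],0],[[0,0,0],[0,0,0],0],[[0,0,0],[0,0,0],0],[[0,0,0.005],[0,0,0],0],[[0,0,0.015],[0,0,0],0],[[0,0,0.015],[0,0,0],0]]}}

```text
clock: 12.05
position: [0.5168, -0.2715, 0.0609]
orientation: [3.14, 0.001, 1.435]
wrist_force: [0.8, -0.4, -7.5]
opening: 0.0353
finger_force: 30.0
```

```bash
python3 - <<'E'
from h import *
c=capture("wrist");W=cloud(c);z=W[...,2];x=W[...,0];y=W[...,1]
r=(abs(x-.515)<.06)&(y<-.15)&(y>-.38)
def q(n,m):
    P=W[m];print(n,len(P));
    if len(P)>9:
        print(P.mean(0).round(4),cv2.minAreaRect((P[:,:2]*1000).astype(np.float32)))
        print(np.linalg.lstsq(np.c_[P[:,:2],np.ones(len(P))],P[:,2],rcond=None)[0].round(3))
q("foot",r&(z>.012)&(z<.034)&(y>-.25));q("saddle",r&(z>.045)&(z<.066)&(y>-.22))
E
```

```text
foot 7256
[ 0.5245 -0.2115  0.0237] ((525.0115356445312, -213.70050048828125), (80.17594146728516, 60.283878326416016), 82.57823181152344)
[-0.    -0.018  0.02 ]
saddle 2790
[ 0.528  -0.191   0.0544] ((527.8949584960938, -191.02903747558594), (30.249528884887695, 29.893447875976562), 80.89613342285156)
[ 0.001 -0.004  0.053]
```

Emit:
{"name": "servo_tool", "arguments": {"motion": [[[0.008,0.04,0],[0,0,0.02],0],[[0.016,0.08,0],[0,0,0.04],0],[[0.024,0.12,0],[0,0,0.06],0],[[0.032,0.16,0],[0,0,0.085],0],[[0.038,0.2,0],[0,0,0.085],0],[[0.04,0.215,0],[0,0,0.085],0],[[0.04,0.22,0],[0,0,0.085],0],[[0.04,0.22,0],[0,0,0.085],0],[[0.04,0.22,0],[0,0,0.085],0]]}}

```text
clock: 13.0
position: [0.5563, -0.0525, 0.0599]
orientation: [3.141, 0.001, 1.519]
wrist_force: [1.3, 0.2, -5.8]
opening: 0.0354
finger_force: 30.0
```

```bash
python3 - <<'E'
from h import *
c=capture("wrist");np.save("w4.npy",c,allow_pickle=True);cv2.imwrite("pics/w4.png",c["color"]);W=cloud(c);z=W[...,2];x=W[...,0];y=W[...,1]
print(read_state()["position"],read_state()["orientation"])
def q(n,m):
    P=W[m];print(n,len(P));
    if len(P)>9:
        print(P.mean(0).round(4),((P.min(0)+P.max(0))/2).round(4),cv2.minAreaRect((P[:,:2]*1000).astype(np.float32)))
r=abs(x-.56)<.06
q("saddle",r&(z>.045)&(z<.062)&(y>-.0)&(y<.06))
q("lug",r&(z>.058)&(z<.075)&(y>.07)&(y<.12));q("disc",r&(z>.0645)&(z<.075)&(y>.07)&(y<.115))
q("lidtop",r&(z>.066)&(z<.076)&(y>.12)&(y<.24))
E
```

```text
[ 0.55630205 -0.05266917  0.05991462] [3.14146011e+00 4.58946168e-04 1.51825527e+00]
saddle 2318
[0.5605 0.0276 0.0496] [0.5604 0.0276 0.0498] ((560.3165893554688, 27.708385467529297), (26.74569320678711, 26.94952392578125), 88.17051696777344)
lug 0
disc 0
lidtop 0
```

View pics/w4.png

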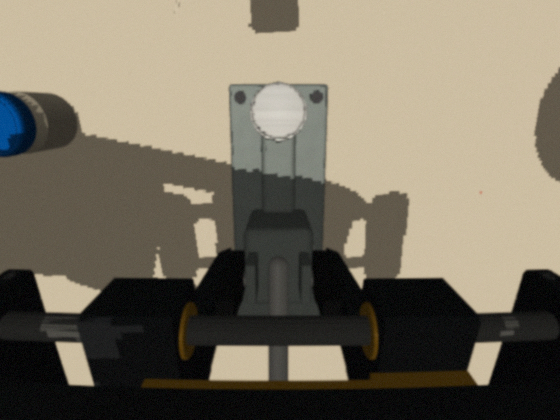

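The saddle is at (278,110) and the foot's front edge at row 85. The jar at far left is clear, and the lug is not in view yet.

```bash
python3 - <<'E'
from h import *
c=np.load("w4.npy",allow_pickle=True).item();W=cloud(c);z=W[...,2];x=W[...,0];y=W[...,1]
m=np.zeros(z.shape,bool);m[100:200,236:258]=1;m[100:170,305:322]=1
P=W[m];print(P.mean(0),np.linalg.lstsq(np.c_[P[:,:2]-P.mean(0)[:2],np.ones(len(P))],P[:,2],rcond=None)[0].round(3))
P=W[96:125,265:292].reshape(-1,3);print(P.mean(0),np.linalg.lstsq(np.c_[P[:,:2]-P.mean(0)[:2],np.ones(len(P))],P[:,2],rcond=None)[0].round(3))
P=W[40:70,300:500].reshape(-1,3);print(P.mean(0))
E
```

```text
** On entry to DLASCL parameter number  4 had an illegal value
 ** On entry to DLASCL parameter number  4 had an illegal valueTraceback (most recent call last):
  File "<stdin>", line 4, in <module>
    x, resids, rank, s = _umath_linalg.lstsq(a, b, rcond,
                         ~~~~~~~~~~~~~~~~~~~^^^^^^^^^^^^^
                                             signature=signature)
                                             ^^^^^^^^^^^^^^^^^^^^
    raise LinAlgError("SVD did not converge in Linear Least Squares")
numpy.linalg.LinAlgError: SVD did not converge in Linear Least Squares
```

```bash
python3 - <<'E'
from h import *
c=np.load("w4.npy",allow_pickle=True).item();W=cloud(c)
for a in(W[100:200,236:258],W[100:170,305:322],W[96:125,265:292],W[40:70,300:500]):
    P=a.reshape(-1,3);P=P[np.isfinite(P[:,2])];m=P.mean(0)
    print(len(P),m.round(4),np.linalg.lstsq(np.c_[P[:,:2]-m[:2],np.ones(len(P))],P[:,2],rcond=None)[0].round(3))
E
```

```text
2193 [0.5399 0.0048 0.022 ] [0.947 0.031 0.022]
1186 [0.5813 0.012  0.0191] [-0.268 -0.028  0.019]
780 [0.5606 0.0277 0.0496] [-0.003 -0.071  0.05 ]
5978 [0.6397 0.0582 0.0007] [-0.    -0.004  0.001]
```

The jack pitched slightly nose-down in the grip, about 0.07 rad. I'll lower it to flatten it and slide it the rest of the way on the bench.

Emit:
{"name": "servo_tool", "arguments": {"motion": [[[0,0,-0.006],[0,0,0],0],[[0,0,-0.011],[0,0,0],0],[[0,0,-0.015],[0,0,0],0],[[0,0,-0.015],[0,0,0],0],[[0,0.008,-0.015],[0,0,0],0],[[0,0.016,-0.015],[0,0,0],0],[[0,0.024,-0.015],[0,0,0],0],[[0,0.03,-0.015],[0,0,0],0],[[0,0.03,-0.015],[0,0,0],0]]}}

```text
clock: 13.95
position: [0.5563, -0.0195, 0.045]
orientation: [3.141, -0.001, 1.521]
wrist_force: [1.0, 2.9, -0.1]
opening: 0.0353
finger_force: 30.0
```

```bash
python3 - <<'E'
from h import *
c=capture("wrist");np.save("w5.npy",c,allow_pickle=True);cv2.imwrite("pics/w5.png",c["color"]);W=cloud(c);z=W[...,2];x=W[...,0];y=W[...,1]
print(read_state()["position"],read_state()["orientation"])
def q(n,m):
    P=W[m];print(n,len(P));
    if len(P)>9:
        m=P.mean(0)
        print(P.mean(0).round(4),P.min(0).round(4),P.max(0).round(4),cv2.minAreaRect((P[:,:2]*1000).astype(np.float32)),np.linalg.lstsq(np.c_[P[:,:2]-m[:2],np.ones(len(P))],P[:,2],rcond=None)[0].round(3))
r=abs(x-.56)<.06
q("saddle",r&(z>.034)&(z<.046)&(y>.03)&(y<.08))
q("lug",r&(z>.055)&(z<.075)&(y>.07)&(y<.13));q("disc",r&(z>.0645)&(z<.075)&(y>.07)&(y<.115))
E
```

```text
[ 0.55631163 -0.01971929  0.04504078] [ 3.14153172e+00 -1.36838822e-03  1.52063818e+00]
saddle 2540
[0.5605 0.0617 0.0406] [0.5467 0.0481 0.034 ] [0.5747 0.0754 0.0428] ((560.9228515625, 61.59526824951172), (27.692018508911133, 27.388309478759766), 5.646055221557617) [-0.005  0.003  0.041]
lug 4850
[0.5607 0.0897 0.0652] [0.5453 0.0782 0.0558] [0.5765 0.1025 0.0701] ((560.640869140625, 90.21214294433594), (23.119068145751953, 30.52640724182129), 86.99118041992188) [0.006 0.179 0.065]
disc 3033
[0.5608 0.0916 0.0664] [0.5466 0.0788 0.0645] [0.5748 0.1013 0.0701] ((560.5822143554688, 90.0163803100586), (21.36411476135254, 27.492408752441406), 87.11666870117188) [0.006 0.147 0.066]
```

View pics/w5.png

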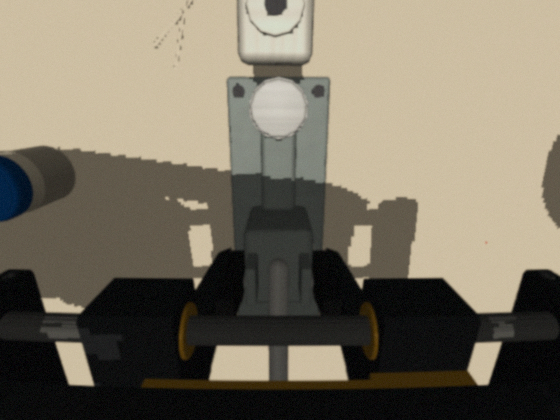

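The jack lies flat with its saddle at (279,108). The lug's disc is at the top, its dark centre about (275,5), outer ring columns 246-304.

```bash
python3 - <<'E'
from h import *
c=np.load("w5.npy",allow_pickle=True).item();W=cloud(c)
print("disc",ray(c,(275,5),.0665),"saddle",ray(c,(278.5,108),.040), "disc-edge",ray(c,(275,35),.0665),"lug end",W[56:66:3,275].round(4), ray(c,(246,5),.0665),ray(c,(304,5),.0665))
g=cv2.cvtColor(c["color"],cv2.COLOR_BGR2GRAY);print(g[0:70:2,275])
E
```

```text
disc [0.56123333 0.09847686 0.0665    ] saddle [0.56075546 0.06166319 0.04      ] disc-edge [0.56070059 0.08825754 0.0665    ] lug end [[0.5603 0.0814 0.0631]
 [0.5603 0.0803 0.0631]
 [0.5602 0.0792 0.0632]
 [0.56   0.0863 0.0006]] [0.55047468 0.09905141 0.0665    ] [0.57199248 0.09796899 0.0665    ]
[ 65  63  65  66  68  68  66  80 185 212 211 214 215 217 213 215 209 170
 122 198 207 212 209 210 211 207 203 185 167 144 121  81  53  80  89]
```

Emit:
{"name": "servo_tool", "arguments": {"motion": [[[0,0.008,0],[0,0,0],0],[[0,0.016,0],[0,0,0],0],[[0,0.024,0],[0,0,0],0],[[0,0.032,0],[0,0,0],0],[[0,0.037,0],[0,0,0],0],[[0,0.037,0],[0,0,0],0],[[0,0.037,0],[0,0,0],0]]}}

```text
clock: 14.7
position: [0.5563, 0.017, 0.045]
orientation: [3.142, -0.002, 1.52]
wrist_force: [1.1, 4.0, 2.0]
opening: 0.0351
finger_force: 30.0
```

```bash
python3 - <<'E'
from h import *
c=capture("wrist");np.save("w6.npy",c,allow_pickle=True);W=cloud(c);z=W[...,2];x=W[...,0];y=W[...,1]
g=c["color"];m=(z>.006)&(z<.014)&(abs(x-.56)<.045)&(y>.02)&(y<.14);P=W[m]
print(read_state()["position"],P.mean(0),P.min(0),P.max(0))
r=cv2.minAreaRect((P[:,:2]*1000).astype(np.float32));print(r,cv2.boxPoints(r))
m=(z>.0655)&(z<.075)&(abs(x-.56)<.012)&(y>.07)&(y<.118);print("disc",W[m].mean(0),W[m].min(0),W[m].max(0))
m=(z>.055)&(z<.075)&(abs(x-.56)<.012)&(y>.07)&(y<.118);print("lug",W[m].min(0))
E
```

```text
[0.55629957 0.01679763 0.04504231] [0.55835122 0.07175766 0.00876349] [0.51924179 0.02009459 0.00601866] [0.60488668 0.13363067 0.0138822 ]
((558.0308837890625, 74.33351135253906), (112.5005111694336, 85.96319580078125), 85.69884490966797) [[510.95166   21.465248]
 [596.6727    15.018105]
 [605.1101   127.201775]
 [519.38904  133.64893 ]]
disc [0.56116475 0.0996147  0.06714379] [0.54862647 0.0814359  0.06550068] [0.57199146 0.11797864 0.07025533]
lug [0.54800355 0.07865504 0.06084807]
```

Emit:
{"name": "servo_tool", "arguments": {"motion": [[[0,0,0],[0,0,0],100],[[0,0,0],[0,0,0],100],[[0,0,0],[0,0,0],100],[[0,0,0],[0,0,0],100],[[0,0,0],[0,0,0],100],[[0,0,0],[0,0,0],100],[[0,0,0.03],[0,0,0],100],[[0,0,0.07],[0,0,0],100],[[0,0,0.11],[0,0,0],100],[[0,0,0.14],[0,0,0],100],[[0,0,0.14],[0,0,0],100],[[0,0,0.14],[0,0,0],100]]}}

```text
clock: 15.95
position: [0.5565, 0.0158, 0.1853]
orientation: [3.14, 0.0, 1.52]
wrist_force: [0.1, 0.5, -0.9]
opening: 0.0879
finger_force: 0.0
```

```bash
python3 - <<'E'
from h import *
print(read_state()["position"])
for n in("wrist","top"):
    c=capture(n);np.save("v_%s.npy"%n,c,allow_pickle=True);W=cloud(c);z=W[...,2];x=W[...,0];y=W[...,1]
    if n=="wrist":cv2.imwrite("pics/w7.png",c["color"])
    def q(k,m):
        P=W[m];print(n,k,len(P));
        if len(P)>9:print(P.mean(0).round(4),cv2.minAreaRect((P[:,:2]*1000).astype(np.float32)))
    q("block",(abs(x-.56)<.03)&(abs(y-.02)<.04)&(z>.048)&(z<.06))
    q("lugdisc",(abs(x-.56)<.02)&(y>.08)&(y<.115)&(z>.0645)&(z<.07))
    q("pad",(abs(x-.555)<.03)&(abs(y+.055)<.03)&(z>.075)&(z<.1))
    q("foot",(abs(x-.555)<.05)&(y<.07)&(y>-.1)&(z>.005)&(z<.013))
E
```

```text
[0.55652575 0.01577355 0.18533411]
wrist block 1032
[0.5572 0.0229 0.0544] ((556.953125, 18.206968307495117), (43.30126953125, 35.66138458251953), 87.0440444946289)
wrist lugdisc 968
[0.5615 0.0985 0.0663] ((561.209228515625, 97.92611694335938), (34.537757873535156, 26.05695152282715), 86.36060333251953)
wrist pad 896
[ 0.5535 -0.0489  0.0838] ((553.7078247070312, -45.84663391113281), (41.959495544433594, 24.773189544677734), 86.83538818359375)
wrist foot 3419
[0.5562 0.0016 0.0088] ((556.2534790039062, 2.507171630859375), (137.86830139160156, 60.21189880371094), 87.15361022949219)
top block 8
top lugdisc 2
top pad 48
[ 0.5517 -0.0588  0.0845] ((548.5047607421875, -48.737762451171875), (24.194435119628906, 44.795536041259766), 15.346251487731934)
top foot 122
[ 0.5509 -0.0228  0.0083] ((557.720458984375, -15.658622741699219), (169.64857482910156, 97.87944030761719), 88.08531188964844)
```

View pics/w7.png

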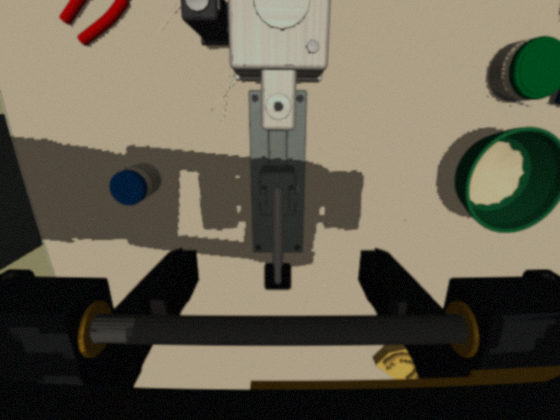

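The saddle is hidden under the lug, whose disc is at (277,105). The jack lies square, with its pad at (278,276); everything is clear. Block and disc measurements agree that the offset is within about 2 mm.

Emit:
{"name": "servo_tool", "arguments": {"motion": [[[-0.003,-0.04,0],[0,0,0],0],[[-0.003,-0.071,0],[0,0,0],0],[[-0.003,-0.071,0],[0,0,0],0],[[-0.003,-0.071,0],[0,0,0],0],[[-0.003,-0.071,0],[0,0,0],0],[[-0.003,-0.071,0],[0,0,0],0],[[-0.003,-0.071,0],[0,0,0],0],[[-0.003,-0.071,0],[0,0,0],0],[[-0.003,-0.071,-0.03],[0,0,0],0],[[-0.003,-0.071,-0.06],[0,0,0],0],[[-0.003,-0.071,-0.07],[0,0,0],0],[[-0.003,-0.071,-0.07],[0,0,0],0]]}}

```text
clock: 17.25
position: [0.5521, -0.0546, 0.1134]
orientation: [-3.138, -0.001, 1.52]
wrist_force: [-0.5, -0.7, -0.6]
opening: 0.0
finger_force: 0.0
```

Emit:
{"name": "servo_tool", "arguments": {"motion": [[[0,0,-0.01],[0,0,0],0],[[0,0,-0.015],[0,0,0],0],[[0,0,-0.02],[0,0,0],0],[[0,0,-0.025],[0,0,0],0],[[0,0,-0.03],[0,0,0],0],[[0,0,-0.034],[0,0,0],0],[[0,0,-0.037],[0,0,0],0],[[0,0,-0.037],[0,0,0],0],[[0,0,-0.037],[0,0,0],0]]}}

```text
clock: 18.15
position: [0.5537, -0.0555, 0.0783]
orientation: [3.141, 0.0, 1.52]
wrist_force: [-0.5, -2.4, 4.4]
opening: 0.0007
finger_force: 1.7
```

Emit:
{"name": "servo_tool", "arguments": {"motion": [[[0,0,-0.002],[0,0,0],0],[[0,0,-0.004],[0,0,0],0],[[0,0,-0.004],[0,0,0],0],[[0,0,-0.004],[0,0,0],0]]}}

```text
clock: 18.55
position: [0.5536, -0.0554, 0.0741]
orientation: [3.141, 0.0, 1.52]
wrist_force: [0.0, -2.6, 3.7]
opening: 0.0003
finger_force: 2.1
```

```bash
python3 - <<'E'
from h import *
for n in("wrist","top"):
    c=capture(n);W=cloud(c);z=W[...,2];x=W[...,0];y=W[...,1]
    np.save("p_%s.npy"%n,c,allow_pickle=True)
    m=(abs(x-.561)<.012)&(y>.075)&(y<.22)&(z>.055)&(z<.11);P=W[m];print(n,len(P))
    if len(P)>20:
        for a,b in((.078,.09),(.09,.11),(.13,.15),(.15,.18),(.18,.22)):
            Q=P[(P[:,1]>a)&(P[:,1]<b)]; 
            if len(Q):print(a,b,len(Q),np.median(Q[:,2]).round(4))
E
```

```text
wrist 0
top 322
0.078 0.09 27 0.0641
0.09 0.11 44 0.0644
0.13 0.15 43 0.0694
0.15 0.18 72 0.0705
0.18 0.22 91 0.0696
```

```bash
python3 - <<'E'
from h import *
c=np.load("p_wrist.npy",allow_pickle=True).item()
s=capture("scene")["color"]
a=cv2.resize(c["color"],(400,300));b=cv2.resize(s[120:300,210:390],(400,400))
o=np.zeros((400,800,3),np.uint8);o[:300,:400]=a;o[:,400:]=b;cv2.imwrite("pics/p.png",o)
print(read_state()["wrist_force"],read_state()["wrist_torque"])
E
```

```text
[ 0.33989684 -2.59701655  4.27469829] [-0.55250813 -0.09645523  0.0504814 ]
```

View pics/p.png

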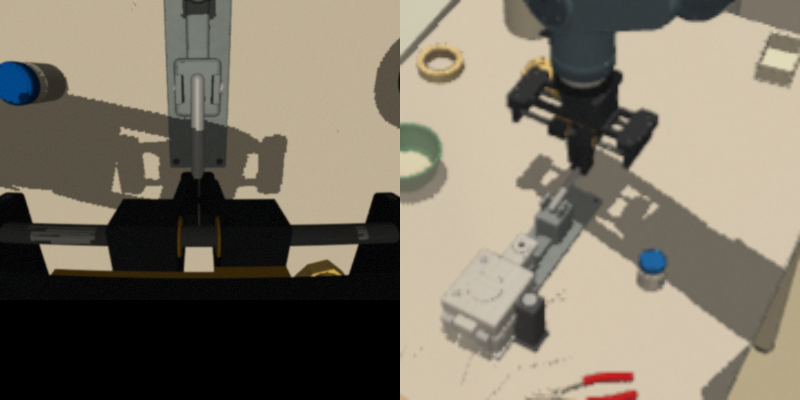

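```bash
python3 - <<'E'
from h import *
c=np.load("p_wrist.npy",allow_pickle=True).item();W=cloud(c)
k=1.4
def at(u,v):return W[int(v*k),int(u*k)].round(4)
for uv in((175,100),(175,150),(222,100),(222,150),(170,10),(198,5),(198,30),(182,65),(198,75),(198,100),(198,120),(198,140),(198,160),(198,172),(198,180),(198,195)):print(uv,at(*uv))
a=W[20:226,236:250].reshape(-1,3);a=a[np.isfinite(a[:,2])&(a[:,2]<.03)];m=a.mean(0);print(m,np.polyfit(a[:,1],a[:,2],1))
print("rear",ray(c,(200*k,166*k),.008),ray(c,(165*k,100*k),.008),ray(c,(231*k,100*k),.008),"pad0", [W[r,277].round(4) for r in range(225,285,6)])
E
```

```text
(175, 100) [0.5331 0.0059 0.0088]
(175, 150) [ 0.5288 -0.0454  0.0089]
(222, 100) [0.5792 0.0035 0.0077]
(222, 150) [ 0.5781 -0.0478  0.0092]
(170, 10) [0.5352 0.0841 0.0096]
(198, 5) [0.5602 0.0831 0.0221]
(198, 30) [0.5592 0.0641 0.0226]
(182, 65) [0.5458 0.035  0.0555]
(198, 75) [0.5575 0.0272 0.0685]
(198, 100) [0.5566 0.0106 0.0703]
(198, 120) [ 0.5559 -0.0031  0.0721]
(198, 140) [ 0.5552 -0.0175  0.0729]
(198, 160) [ 0.5544 -0.0327  0.0736]
(198, 172) [ 0.554  -0.0408  0.0761]
(198, 180) [ 0.5536 -0.0467  0.0772]
(198, 195) [ 0.5536 -0.048   0.0978]
[0.53225002 0.01495445 0.00856667] [0.00747878 0.00845483]
rear [ 0.55480356 -0.06522548  0.008     ] [0.52394631 0.00635849 0.008     ] [0.58857814 0.00306602 0.008     ] pad0 [array([ 0.5544, -0.0331,  0.0742]), array([ 0.5542, -0.0362,  0.0748]), array([ 0.554 , -0.0397,  0.0748]), array([ 0.5538, -0.0429,  0.0753]), array([ 0.5537, -0.0464,  0.0754]), array([ 0.5537, -0.0466,  0.0821]), array([ 0.5537, -0.0463,  0.0892]), array([ 0.5537, -0.0464,  0.0949]), array([ 0.5536, -0.048 ,  0.0978]), array([ 0.5535, -0.0508,  0.0984])]
```

```bash
python3 - <<'E'
from h import *
for f in("v_wrist","p_wrist"):
    c=np.load(f+".npy",allow_pickle=True).item();W=cloud(c);z=W[...,2];x=W[...,0];y=W[...,1]
    print(f,[ (round(yy,3),np.round(np.nanmax(z[(abs(x-.555)<.006)&(abs(y-yy)<.003)&(z<.12)],initial=0),4)) for yy in np.arange(.03,-.07,-.008)])
    m=(z>.03)&(z<.1)&(abs(x-.554)<.03)&(y<-.03)&(y>-.08);P=W[m];print(len(P),P.min(0),P.max(0))
    for lo in np.arange(.04,.1,.005):
        Q=P[(P[:,2]>=lo)&(P[:,2]<lo+.005)]
        if len(Q):print(lo.round(3),len(Q),Q.min(0).round(4),Q.max(0).round(4))
E
```

```text
v_wrist [(np.float64(0.03), np.float64(0.0686)), (np.float64(0.022), np.float64(0.07)), (np.float64(0.014), np.float64(0.0734)), (np.float64(0.006), np.float64(0.0743)), (np.float64(-0.002), np.float64(0.0762)), (np.float64(-0.01), np.float64(0.0776)), (np.float64(-0.018), np.float64(0.0794)), (np.float64(-0.026), np.float64(0.081)), (np.float64(-0.034), np.float64(0.0827)), (np.float64(-0.042), np.float64(0.0852)), (np.float64(-0.05), np.float64(0.0867)), (np.float64(-0.058), np.float64(0.0879)), (np.float64(-0.066), np.float64(0.0885))]
838 [ 0.54024885 -0.06737535  0.07718325] [ 0.56603923 -0.03007398  0.08881352]
0.075 60 [ 0.5423 -0.045   0.0772] [ 0.566  -0.0301  0.08  ]
0.08 432 [ 0.5406 -0.0598  0.08  ] [ 0.566  -0.0301  0.085 ]
0.085 346 [ 0.5402 -0.0674  0.085 ] [ 0.5653 -0.0442  0.0888]
p_wrist [(np.float64(0.03), np.float64(0.0688)), (np.float64(0.022), np.float64(0.071)), (np.float64(0.014), np.float64(0.0718)), (np.float64(0.006), np.float64(0.0728)), (np.float64(-0.002), np.float64(0.0732)), (np.float64(-0.01), np.float64(0.0736)), (np.float64(-0.018), np.float64(0.0743)), (np.float64(-0.026), np.float64(0.0754)), (np.float64(-0.034), np.float64(0.0762)), (np.float64(-0.042), np.float64(0.0766)), (np.float64(-0.05), np.float64(0.1198)), (np.float64(-0.058), np.float64(0.0985)), (np.float64(-0.066), np.float64(0.0955))]
2169 [ 0.5390348  -0.06414784  0.06885976] [ 0.56962353 -0.03003949  0.09999601]
0.065 8 [ 0.5415 -0.045   0.0689] [ 0.5643 -0.0437  0.0699]
0.07 670 [ 0.5409 -0.0484  0.07  ] [ 0.5663 -0.03    0.075 ]
0.075 235 [ 0.5427 -0.0484  0.075 ] [ 0.5658 -0.0304  0.08  ]
0.08 238 [ 0.5405 -0.0474  0.08  ] [ 0.5685 -0.044   0.085 ]
0.085 261 [ 0.5399 -0.0474  0.085 ] [ 0.5691 -0.0439  0.09  ]
0.09 318 [ 0.5397 -0.0616  0.09  ] [ 0.5692 -0.0437  0.095 ]
0.095 439 [ 0.539  -0.0641  0.095 ] [ 0.5696 -0.0439  0.1   ]
```

Emit:
{"name": "servo_tool", "arguments": {"motion": [[[0,0,-0.003],[0,0,0],0],[[0,0,-0.006],[0,0,0],0],[[0,0,-0.006],[0,0,0],0]]}}

```text
clock: 19.0
position: [0.5536, -0.0555, 0.0678]
orientation: [3.141, 0.0, 1.52]
wrist_force: [0.4, -4.2, 6.4]
opening: 0.0004
finger_force: 3.2
```

```bash
cat > prof.py <<'E'
from h import *
c=capture("wrist");W=cloud(c);z=W[...,2];x=W[...,0];y=W[...,1]
print([ (round(yy,3),np.round(np.nanmax(z[(abs(x-.555)<.006)&(abs(y-yy)<.003)&(z<.12)],initial=0),4)) for yy in np.arange(.03,-.07,-.012)])
h=[np.nanmax(z[(abs(x-.555)<.006)&(abs(y-yy)<.003)&(z<.12)],initial=0) for yy in(0,-.036)]
print("slope",(h[1]-h[0])/.036)
c2=capture("top");W=cloud(c2);z=W[...,2];x=W[...,0];y=W[...,1]
m=(abs(x-.561)<.012)&(y>.08)&(y<.11)&(z>.05)&(z<.11);print("lug",np.median(z[m]),m.sum())
s=read_state();print(s["clock"],s["position"],s["wrist_force"],s["finger_force"],s["opening"])
cv2.imwrite("pics/q.png",np.hstack([c["color"][200:380,160:400],cv2.resize(capture("scene")["color"][150:240,240:360],(240,180))]))
E
python3 prof.py
```

```text
[(np.float64(0.03), np.float64(0.0697)), (np.float64(0.018), np.float64(0.0711)), (np.float64(0.006), np.float64(0.0713)), (np.float64(-0.006), np.float64(0.0711)), (np.float64(-0.018), np.float64(0.0723)), (np.float64(-0.03), np.float64(0.0714)), (np.float64(-0.042), np.float64(0.0717)), (np.float64(-0.054), np.float64(0.1164)), (np.float64(-0.066), np.float64(0.0894))]
slope 0.007178805126615501
lug 0.06570642433973382 69
19.1 [ 0.55355557 -0.05546391  0.06803416] [ 0.27625508 -3.57458945  5.70598228] 3.195543894544244 0.000446668120160625
```

```bash
python3 - <<'E'
from h import *
c=capture("scene");W=cloud(c);z=W[...,2];x=W[...,0];y=W[...,1]
print("cam",-c["R"].T@np.ravel(c["t"]))
m=(abs(x-.554)<.035)&(y<-.02)&(y>-.1)&(z>.012)&(z<.14)
P=W[m];B=c["color"][m]
o=np.argsort(-P[:,2]);
vs=np.argwhere(m)
for r in sorted(set(vs[:,0])):
    k=vs[:,0]==r; print(r,[ (int(cc),*(1000*p).round().astype(int).tolist(),int(b.mean())) for cc,p,b in zip(vs[k][:,1],P[k],B[k])][::3])
E
```

```text
cam [0.14502862 0.80035865 1.10063689]
177 [(289, 563, -59, 138, 33)]
178 [(289, 562, -59, 134, 30)]
179 [(288, 563, -53, 135, 34)]
182 [(285, 569, -46, 126, 38), (300, 525, -54, 139, 31)]
183 [(284, 573, -48, 118, 30), (287, 563, -47, 123, 26)]
184 [(284, 573, -48, 114, 94), (287, 564, -50, 116, 23)]
185 [(285, 570, -47, 112, 71)]
186 [(285, 572, -51, 103, 70)]
187 [(285, 569, -47, 104, 88), (288, 561, -49, 105, 23), (297, 538, -63, 104, 56)]
188 [(285, 568, -44, 103, 96), (288, 561, -49, 101, 27), (291, 550, -46, 109, 25)]
189 [(285, 568, -44, 99, 116), (288, 561, -51, 96, 26), (291, 550, -48, 104, 26), (294, 540, -46, 110, 28)]
190 [(285, 569, -46, 92, 125), (288, 560, -47, 95, 26), (291, 550, -48, 99, 26), (294, 539, -46, 107, 27)]
191 [(285, 570, -48, 85, 127), (288, 559, -46, 93, 26), (291, 550, -48, 95, 25), (294, 540, -48, 100, 28)]
192 [(285, 568, -44, 85, 132), (288, 560, -48, 86, 23), (291, 548, -43, 96, 25), (294, 540, -47, 96, 28)]
193 [(285, 571, -50, 74, 143), (288, 561, -50, 79, 23), (291, 550, -48, 86, 25), (294, 541, -51, 88, 26)]
194 [(286, 563, -41, 82, 111), (289
[... 345 characters left out ...]
, -50, 69, 23)]
198 [(287, 558, -38, 69, 77), (290, 550, -42, 70, 84), (293, 543, -48, 67, 21)]
199 [(286, 558, -31, 72, 89), (289, 553, -41, 65, 90)]
200 [(285, 561, -30, 67, 96), (288, 552, -32, 71, 89)]
201 [(285, 556, -21, 74, 88), (288, 550, -28, 70, 88)]
202 [(285, 556, -20, 71, 88)]
203 [(286, 553, -22, 66, 90)]
205 [(287, 567, -57, 14, 72)]
207 [(291, 553, -56, 13, 74)]
208 [(285, 568, -44, 13, 71), (292, 549, -54, 12, 71)]
209 [(283, 570, -34, 18, 84), (292, 547, -51, 12, 72)]
210 [(287, 559, -40, 13, 70)]
211 [(293, 540, -43, 15, 72)]
212 [(294, 534, -39, 17, 72)]
213 [(289, 548, -32, 12, 72)]
214 [(294, 531, -33, 16, 72)]
215 [(289, 544, -24, 13, 72)]
216 [(291, 537, -24, 13, 72)]
```

Handle is moving: slope 0.21 → 0.0 rad. The pad-contact height is just lower than assumed, so I'll continue down.

Emit:
{"name": "servo_tool", "arguments": {"motion": [[[0,0,-0.003],[0,0,0],0],[[0,0,-0.006],[0,0,0],0],[[0,0,-0.009],[0,0,0],0],[[0,0,-0.011],[0,0,0],0],[[0,0,-0.011],[0,0,0],0]]}}

```text
clock: 19.7
position: [0.5536, -0.0555, 0.057]
orientation: [3.141, 0.0, 1.52]
wrist_force: [0.5, -3.8, 8.3]
opening: 0.0005
finger_force: 4.3
```

```bash
python3 prof.py
```

```text
[(np.float64(0.03), np.float64(0.0707)), (np.float64(0.018), np.float64(0.0711)), (np.float64(0.006), np.float64(0.0695)), (np.float64(-0.006), np.float64(0.0678)), (np.float64(-0.018), np.float64(0.0656)), (np.float64(-0.03), np.float64(0.0645)), (np.float64(-0.042), np.float64(0.0623)), (np.float64(-0.054), np.float64(0.1056)), (np.float64(-0.066), np.float64(0.1181))]
slope -0.16818938202207787
lug 0.07466123958328956 69
19.8 [ 0.55359264 -0.05547333  0.05720392] [-0.37678559 -4.65611209  7.41727091] 4.242603781458456 0.00020288235321017296
```

Emit:
{"name": "servo_tool", "arguments": {"motion": [[[0,0,-0.002],[0,0,0],0],[[0,0,-0.004],[0,0,0],0],[[0,0,-0.004],[0,0,0],0],[[0,0,-0.004],[0,0,0],0],[[0,0,-0.004],[0,0,0],0]]}}

```text
clock: 20.35
position: [0.5536, -0.0552, 0.0533]
orientation: [3.141, -0.0, 1.52]
wrist_force: [0.2, -3.2, 8.5]
opening: 0.0003
finger_force: 4.5
```

```bash
cat >> prof.py <<'E'
W=cloud(c);z=W[...,2];x=W[...,0];y=W[...,1]
m=(z>.005)&(z<.013)&(abs(x-.555)<.05)&(y>-.08)&(y<.06);P=W[m]
print("foot",len(P),cv2.minAreaRect((P[:,:2]*1000).astype(np.float32)),"rear y",P[:,1].min(),"plane",np.polyfit(P[:,1],P[:,2],1))
E
python3 prof.py
```

```text
[(np.float64(0.03), np.float64(0.0708)), (np.float64(0.018), np.float64(0.0715)), (np.float64(0.006), np.float64(0.0686)), (np.float64(-0.006), np.float64(0.0665)), (np.float64(-0.018), np.float64(0.0644)), (np.float64(-0.03), np.float64(0.0613)), (np.float64(-0.042), np.float64(0.0998)), (np.float64(-0.054), np.float64(0.1021)), (np.float64(-0.066), np.float64(0.1197))]
slope -0.20372153150184996
lug 0.07913124386214222 66
20.45 [ 0.55362339 -0.05517046  0.05332592] [-1.00982389 -1.86277689  7.71280423] 4.517440524086851 0.00024800012486732645
foot 8912 ((555.5997924804688, -2.8709335327148438), (128.40774536132812, 60.317691802978516), 87.32952117919922) rear y -0.06825537170682124 plane [-0.00139831  0.00877552]
```

Emit:
{"name": "servo_tool", "arguments": {"motion": [[[0,0,0.006],[0,0,0],0],[[0,0,0.012],[0,0,0],0],[[0,0,0.018],[0,0,0],0],[[0,0,0.024],[0,0,0],0],[[0,0,0.03],[0,0,0],0],[[0,0,0.036],[0,0,0],0],[[0,0,0.045],[0,0,0],0],[[0,0,0.06],[0,0,0],0],[[0,0,0.07],[0,0,0],0],[[0,0,0.07],[0,0,0],0],[[0,0,0.07],[0,0,0],0]]}}

```text
clock: 21.6
position: [0.5534, -0.0553, 0.1233]
orientation: [3.141, 0.0, 1.52]
wrist_force: [-1.1, 0.1, 0.6]
opening: 0.0004
finger_force: 0.0
```

```bash
python3 prof.py
```

```text
[(np.float64(0.03), np.float64(0.0676)), (np.float64(0.018), np.float64(0.0724)), (np.float64(0.006), np.float64(0.0746)), (np.float64(-0.006), np.float64(0.0771)), (np.float64(-0.018), np.float64(0.0802)), (np.float64(-0.03), np.float64(0.0822)), (np.float64(-0.042), np.float64(0.0853)), (np.float64(-0.054), np.float64(0.0876)), (np.float64(-0.066), np.float64(0.0885))]
slope 0.211133221415162
lug 0.0638320310337166 71
21.7 [ 0.55289714 -0.05510494  0.12250658] [-0.5614977   0.39968836  0.9074402 ] 0.0 0.00022628832127797674
foot 5546 ((555.7310180664062, -2.7454071044921875), (128.0835418701172, 60.295684814453125), 87.2798080444336) rear y -0.06796722681846079 plane [-0.00157621  0.00876124]
```

Emit:
{"name": "servo_tool", "arguments": {"motion": [[[0,0,-0.02],[0,0,0],0],[[0,0,-0.03],[0,0,0],0],[[0,0,-0.038],[0,0,0],0],[[0,0,-0.044],[0,0,0],0],[[0,0,-0.05],[0,0,0],0],[[0,0,-0.056],[0,0,0],0],[[0,0,-0.062],[0,0,0],0],[[0,0,-0.067],[0,0,0],0],[[0,0,-0.07],[0,0,0],0],[[0,0,-0.071],[0,0,0],0],[[0,0,-0.071],[0,0,0],0],[[0,0,-0.071],[0,0,0],0]]}}

```text
clock: 22.95
position: [0.5538, -0.0556, 0.0528]
orientation: [3.141, 0.001, 1.52]
wrist_force: [-3.1, -1.7, 8.2]
opening: 0.0006
finger_force: 4.4
```

```bash
python3 prof.py
```

```text
[(np.float64(0.03), np.float64(0.0706)), (np.float64(0.018), np.float64(0.0714)), (np.float64(0.006), np.float64(0.0687)), (np.float64(-0.006), np.float64(0.0665)), (np.float64(-0.018), np.float64(0.0633)), (np.float64(-0.03), np.float64(0.0614)), (np.float64(-0.042), np.float64(0.0589)), (np.float64(-0.054), np.float64(0.1013)), (np.float64(-0.066), np.float64(0.1194))]
slope -0.21950479160835354
lug 0.07906192143727099 67
23.05 [ 0.55386943 -0.05564979  0.05289402] [-3.19339693 -1.7614408   7.82409146] 4.438305512630905 0.0004733495688935648
foot 8930 ((555.5264892578125, -2.4795150756835938), (127.8269271850586, 60.40529251098633), 87.2401123046875) rear y -0.06762615530155412 plane [-0.00137007  0.0087752 ]
```

```bash
python3 -c "
from cell import job_done
print(job_done())"
```

```text
the job is handed in; nothing more can be done
None
```

I handed the job in at about 23 s with every step carried out; the judge returned no verdict. At hand-in the handle was still pressed down about 0.42 rad with about 8 N, the lid was raised about 0.11 rad, and the last measurements put the saddle about 2 mm from the lift point.

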